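# Clamp the bench pin with the bar clamp

## Robot

A 6-joint arm with a two-finger parallel gripper is mounted at the origin on the work surface. World frame = base frame: x ahead of the robot, y to its left, z up, the work surface at z = 0. Lengths are in mm, angles in degrees, forces in N, time in s.
With the tool pointing down it reaches from about 350 to 950 mm from the base axis. Payload 17.4 kg.
Tool frame: the origin (TCP) lies at the very end of the fingers, on their centre line; the grasp point (between the pads) lies 19 mm behind it; z points along the fingers, y is the line along which they close (so a half turn about z gives the same grasp; the last joint's range is limited). The gripper opens to 93 mm and grips with 3 to 60 N. Pads are 15 mm wide; open, the fingers measure 128 mm over their backs; the gripper's body (75 mm by 188 mm) begins 65 mm behind the grasp point.
Start: joints at [-76.249, 6.646, 82.598, -0, 90.757, -2.166], TCP at [185.103, -649.13, 218.646] pointing down, gripper open.
Joint ranges: [-162.19, 162.19], [-47.58, 125.68], [4.15, 143.07], [-65.23, 245.23], [0.69, 171.88], [-170.13, 170.13]. Speed limits (degrees/s): [108.29, 108.29, 127.2, 180, 180, 180].

## Interface

Orientations are given as a 3x3 rotation matrix whose columns are the frame's x, y, z axes.
In Python, from bench import ctrl, viewer, job_done gives the robot as it stands.
- The arm moves only by the shell command python3 -m jog 'ROWS' [OPENING] [FORCE]. ROWS is JSON, a list that holds one entry, the list of rows, each a list of 4 numbers: the shift along the tool's x, y, z in m, then the turn about the tool's z in rad. In form: [[[x, y, z, twist], ...]]. A call has 1 to 8 rows; each row is the pose to reach, as a shift and turn from the pose commanded when the call began, along the tool's axes at that moment; what a row does not reach only later rows make up. A row lasts 1/10 s, in which the tool goes at most 50 mm and 8.59 degrees, less where a joint would pass 70% of its speed; a pose out of reach is approached as far as the arm can. A call with a gripper value outside its range is refused whole. OPENING is the finger opening in m, from 0 to 0.093, set as the call begins (- or left out, the last holds). The fingers move at their own pace and stop on an object; FORCE is the grip in N (left out, the last holds). Time passes only in rows, so rows that repeat a pose let the fingers close. It gives the time, the measured TCP pose, the force, the opening and the grip force at its end, in the units of the state.
- ctrl.get_state(): the state, without advancing time (a new reading comes with each control period).
- viewer.snapshot(name): name is "side" or "top" or "wrist"; returns (picture, depth): 480x640x3 uint8, blue, green, red; 480x640 float32, mm along the optical axis (not along the pixel's ray), 0 where there is no reading.
- viewer.camera_params(name): a dict with "fx", "fy", "cx", "cy" (pixels), "world_from_camera" (4x4, takes a point from camera to world coordinates); the wrist camera has in their place "mount" (4x4, takes a point from camera to tool coordinates, whose origin is the TCP and whose axes are the flange's). Camera axes: x right, y down, z forward; pixel columns grow to the right and rows downward; lengths in mm; the calibration is good to about 2 mm. A picture is of the moment at which its call begins: read the wrist's pose just before it. camera_params takes no time and is no camera call.
- job_done(): hands the job in; it is judged then, once.
The state is a dict: "clock": time; "q": joint angles; "joint_vel": joint speeds; "joint_torque": joint torques, N m; "tool_pos": TCP position; "orientation": TCP orientation; "ft_force": force on the tool from outside, world axes, zero at the start; "wrist_torque": the same for the moment, N m; "grip_width": finger opening in mm; "gripper_force": force on a finger pad.
Only numpy, scipy, OpenCV 4.12 (cv2) and the standard library are available. Lean on these libraries where they do the work, as an engineer would, in place of code of your own. Each camera call takes 0.05 s, during which the arm holds its last target. There are 200 camera calls.

## Task

Clamp the wooden bench pin where it lies: push the bar clamp's sliding jaw down by its arm, near the bar, until its foot meets the pin and the jaw tilts and binds on the bar, so that it stays tilted when you let go; press firmly but do not force it. Only then screw the wooden handle tight, clockwise seen from above, a good half turn after it bites but not much over one full turn. Leave the pin lying where it is and do not disturb the other tools.

Things in the scene. Friction and masses are not known exactly. Their poses are not given: they have to be found in the camera images.
- clamp: The bar clamp, fixed to the bench. Origin on the bench under the centre of its bar; x runs along the clamp's arm from bar to handle, z up. Fixed lower jaw: dark steel plate 12 mm high, 60 mm wide, x from -20 to 150 mm. Steel bar 16 x 8 mm, upright at x = 0, its top 150 mm above the bench. On it slides the upper jaw: a dark collar 36 x 30 x 58 mm high with an arm.
- jaw (a joint): Slide of the collar down the bar in m: 0 at the top, growing downward, up to 0.065; starts at 0 to 0.028. Untilted, the foot meets the pin at about 0.050. It has about 5 N of friction and does not slip down by its weight; 2 to 4 N pushes it down slowly; it is sluggish, so go gently (20 to 30 mm/s).
- jaw_tilt (a joint): Tilt of the jaw on the bar in rad: 0 when square, positive with the handle end up; 0 while free. With the foot on the pin, a slow push of 6 to 10 N at push_point tilts it, the collar dropping 6 mm further (jaw about 0.056); from 0.05 the collar binds, the push turns stiff (tens of N per mm) and it then stays by itself; well bound, at 0.055 to 0.06, after 15 to 20 N.
- push_point (a point): The place to push down: top face of the sliding jaw's arm, on its centre line, 50 mm from the bar's axis. The arm is 22 mm wide, 18 mm high and ends in a round boss (radius 16 mm) 120 mm from the bar, through which the vertical screw passes. The arm is free for 25 mm either way along its length.
- screw: The steel screw spindle with the round foot (radius 14 mm, 8 mm high) under the arm, 120 mm from the bar's axis; origin on the screw's axis at mid height of the arm, z along the screw, up. It moves down 4 mm for each full clockwise turn of the handle.
- foot (a point): Centre of the underside of the screw's foot, which presses on the pin.
- handle (a joint): Turn of the handle in rad: 0 at the start, growing clockwise seen from above (tightening); a full turn is 6.28, stop at 15. It takes about 0.13 N m, and 0.01 N m more per 16 N of clamping force. Once the jaw is bound the force on the pin grows by about 8 N per rad. It stays where it is left.
- handle_top (a point): Centre of the top of the handle, an upright dark wooden cylinder 30 mm in diameter and 47 mm high, on the screw above the end of the arm, 120 mm from the bar's axis; its lower end is 14 mm above the arm. It turns about its own axis.
- pin: The work: a loose beech bench pin, a board 22 mm thick, 70 mm wide (its x) and about 140 mm long (its y, from -71 to +65 mm) with a V notch at the -y end, lying flat on the clamp's lower plate with its middle under the foot. Origin at the underside, z up. Mass about 0.16 kg.
- file: Bystander: a slim hand tool with dark wooden handle, 170 mm long, lying near the clamp.
- bangle: Bystander: a plain brass bangle, 66 mm across, 12 mm high, lying near the clamp.
- hammer: Bystander: a small hammer, 200 mm long.
- mandrel: Bystander: a steel ring mandrel standing upright, 140 mm high on a 44 mm foot.
- jar: Bystander: a small jar, 52 mm across, 55 mm high.
- rule: Bystander: a flat steel rule, 200 x 22 x 4 mm.
- block: Bystander: a steel bench block, 60 x 60 x 25 mm.
Mind the look-alikes: they are no part of the job. What is meant by the clamp is not yellow, and is the larger of those in its own colour.

How it is judged:
By the outcome, as a careful person would: the job done as asked, in the order asked, and still so for the second after the job is handed in, with the robot touching nothing.
It also fails if it takes over 72 s, if anything falls off the work surface, if the arm or the gripper's body presses on something with over 40 N, if the wrist force passes 120 N, or if a joint passes its speed limit or range.

## Working session

There is one attempt and no reset: what is moved stays moved. The work goes in short steps, Python scripts to look and compute and a shell command to move; the robot and the scene stay as the last step left them, time stands still between calls to the robot, and variables do not carry over. Pictures are saved under pics/ and viewed, at most 10 in all, crops included, and the job is handed in when it is done.

```bash
mkdir -p pics; ls
python3 - <<'E'
from bench import ctrl, viewer
import cv2, numpy as np
for n in ("top","side"):
    im,d=viewer.snapshot(n); cv2.imwrite(f"pics/{n}0.png",im); np.save(f"pics/{n}0.npy",d)
    print(n,viewer.camera_params(n))
s=ctrl.get_state(); print(s['clock'],s['tool_pos'],s['orientation'],s['grip_width'],s['ft_force'])
print(viewer.camera_params("wrist"))
E
```

```text
pics
top {'fx': 556.4987891809345, 'fy': 556.4987891809345, 'cx': 327.09294536762405, 'cy': 245.51961013600095, 'world_from_camera': array([[-2.33989669e-02, -9.97351614e-01,  6.88639682e-02,
         4.21359923e+02],
       [-9.99348910e-01,  2.52268615e-02,  2.57946066e-02,
        -3.09371284e+01],
       [-2.74635143e-02, -6.82155644e-02, -9.97292531e-01,
         1.38900539e+03],
       [ 0.00000000e+00,  0.00000000e+00,  0.00000000e+00,
         1.00000000e+00]])}
side {'fx': 617.466520115816, 'fy': 617.466520115816, 'cx': 324.7453518145219, 'cy': 245.90923314293863, 'world_from_camera': array([[-9.47336533e-01, -1.96755484e-01,  2.52667317e-01,
         1.70658216e+02],
       [-3.20234353e-01,  5.77456453e-01, -7.50995342e-01,
         9.23961884e+02],
       [ 1.85807913e-03, -7.92358079e-01, -6.10053459e-01,
         8.99311087e+02],
       [ 0.00000000e+00,  0.00000000e+00,  0.00000000e+00,
         1.00000000e+00]])}
0.1 [ 185.05276576 -648.94877743  217.99165057] [[ 9.61668182e-01  2.74215686e-01 -2.55908780e-04]
 [ 2.74215804e-01 -9.61667668e-01  9.94121258e-04]
 [ 2.65044434e-05 -1.02618901e-03 -9.99999473e-01]] 93.15436923608955 [ 0.25783803 -0.53180553  0.01704239]
{'fx': 333.41384728884816, 'fy': 333.41384728884816, 'cx': 316.3394753533035, 'cy': 237.92866201830662, 'mount': array([[ 3.16810567e-05, -9.69404920e-01, -2.45467106e-01,
         6.66727789e+01],
       [ 9.99999720e-01, -1.52767876e-04,  7.32379103e-04,
         7.50593952e-01],
       [-7.47471395e-04, -2.45467060e-01,  9.69404644e-01,
        -1.66293789e+02],
       [ 0.00000000e+00,  0.00000000e+00,  0.00000000e+00,
         1.00000000e+00]])}
```

View pics/top0.png

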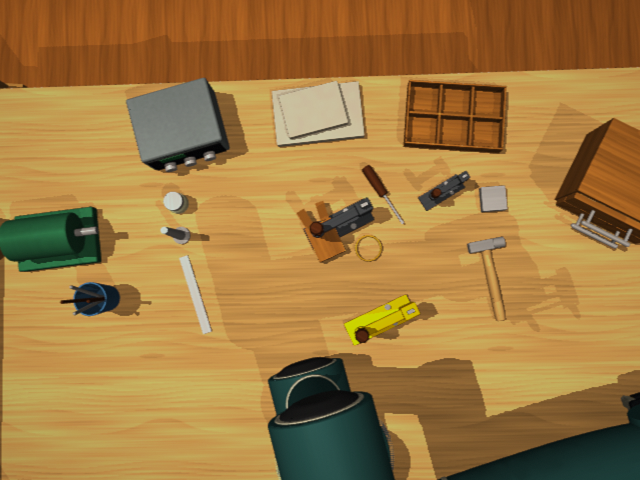

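View pics/side0.png

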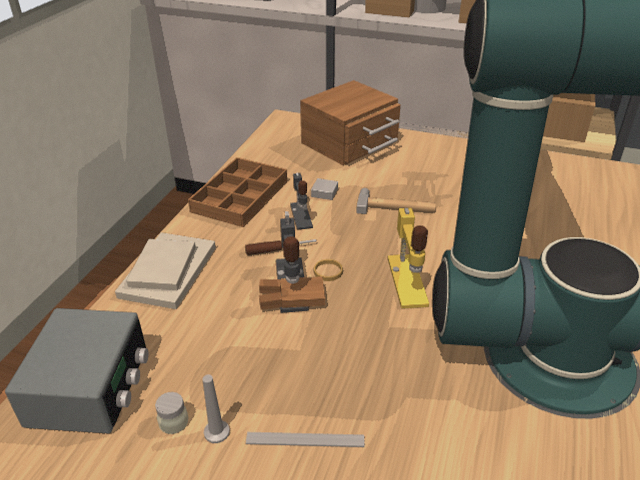

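The target clamp is the dark one at top (345,217): handle at about (317,229), bar end near (365,205), pin beneath. The yellow one and the small dark one at (445,190) are look-alikes. I'll enlarge the crop and build a point cloud.

```bash
cat > h.py <<'E'
import numpy as np
from bench import viewer
def cloud(name,d,s=None):
    p=viewer.camera_params(name)
    v,u=np.mgrid[:480,:640]
    P=np.stack([(u-p['cx'])/p['fx']*d,(v-p['cy'])/p['fy']*d,d],-1)
    if name=="wrist":
        T=np.eye(4);T[:3,:3]=s['orientation'];T[:3,3]=s['tool_pos'];M=T@p['mount']
    else: M=p['world_from_camera']
    W=P@M[:3,:3].T+M[:3,3]; W[d==0]=np.nan
    return W
E
python3 - <<'E'
import cv2,numpy as np
from h import *
im=cv2.imread("pics/top0.png"); d=np.load("pics/top0.npy")
W=cloud("top",d)
c=im[160:275,285:425]
cv2.imwrite("pics/topc.png",cv2.resize(c,None,fx=5,fy=5,interpolation=cv2.INTER_CUBIC))
sub=W[160:275,285:425]
np.set_printoptions(linewidth=250)
print(np.nan_to_num(sub[25:85:3,15:95:3,2]).round().astype(int))
print(W[203,365],W[229,317],W[217,345])
E
```

```text
[[  1   0  -3   2  -1   1   4   2   0  -1  -3  -2   6   2   1   1   3   0   2   0  -6  -4   0   0  16  22  23]
 [  0  -1  -2  -5   0  -4   0   0   0   1   3  11  -4   5   1   1  -5  -2  -3   4  -1  -1   1   3   5  21  24]
 [ -3   1   3   2   1  -1  -3   2   0  -5  -1   2   0  -2   7   4   4   2   3   0  -1  -1  -3  -3  -3   0  22]
 [ -1  -4   1   4   1   3   2   5  -5  -6  -5   1  -3   6  -3  -1   1   2   2   3   1   0   1   3   1  -1   4]
 [ -2   1   1   0   5   0   1   0   1   0   2   2   5  -1   5  -5  -5   1   0   2   1   0  -6  -4   2   2   3]
 [  3  -2   1   6  -3  -1   2   2  -3   0  -4   4  -2   0   2   1   5  -1   2   2  10 128 124 123  -2  -3   0]
 [ -3  -8  -5   0   0  36  26  42  38  -2  -2   0  -6   0   3  -4  -2  -1  12 126 128 147 148 125  -2  -4   0]
 [ -6   3   1   0   4  -4  37  33  32  -3  -2  -2  -3  -2   6  -4  10  17  12 130 125 151 131 127 127  -3  -4]
 [  0  30   0   2  -2   0  37  39  36   1  -3  -3  -1  -5   7  12  15 111 108 125 127 128 128 127 120   2  -1]
 [ 36  34  28  -3   0  -3  39  36  33  37  -5   1  12   6  16 111 102 108 107 103 129 125 123  84  -2
[... 543 characters left out ...]
  -1  -2  -4  -1   0]
 [  0  -3  37  38 167 165 171 170 104 101  30  35  32   7   9   8  10   5  -1   1  -2  -1   3   0   5  -5  -4]
 [ -2   3  13  36 163 166 170 150  89  33  30  33  32  16  11  15   5   0   1  -4  -2  -4   0   1   5   5   2]
 [  1   4   0  31  30 109 106 103  29  33  39  33  36  34   3  -1   1   3  -3   1   4  11  10  15  16   4  -2]
 [ -5  -1  -3  10  35  31  36  28  40  37  36  35  37  36   5  -1   1  -7  -1   2  13  -3   1  -3  -3   1  11]
 [  1   4  -6   2  35  34  39  32  36  28  36  36  32  28   3   1  -2  -3   4   9  -1   0   1   2  -2   4  -1]]
[599.61176127 -85.85829995 154.11637342] [543.03180796  22.17627458 165.1221317 ] [574.55320743 -40.77366228 110.91657874]
```

View pics/topc.png

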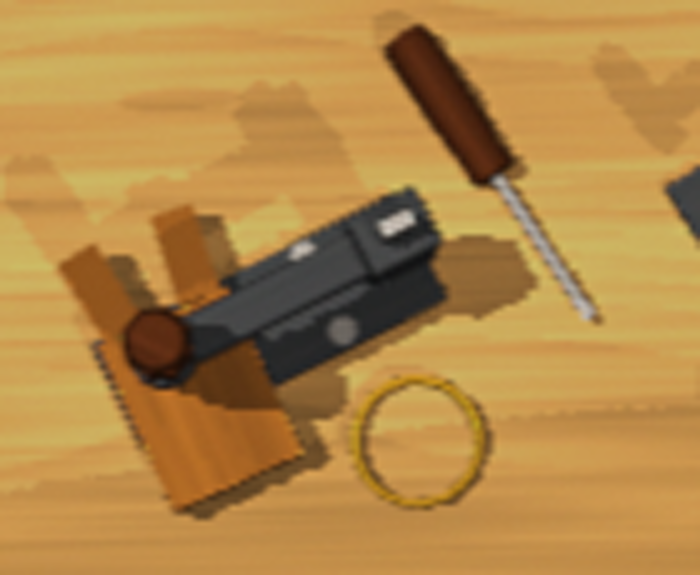

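Run:
```python
import cv2,numpy as np
from h import *
W=cloud("top",np.load("pics/top0.npy"))[160:275,285:425].reshape(-1,3)
W=W[~np.isnan(W[:,0])]
H=W[(W[:,2]>157)&(W[:,2]<180)]
B=W[(W[:,2]>140)&(W[:,2]<156)&(W[:,1]<-60)]
C=W[(W[:,2]>117)&(W[:,2]<137)&(W[:,1]<-50)]
A=W[(W[:,2]>98)&(W[:,2]<115)]
for n,X in zip("HBCA",(H,B,C,A)): print(n,len(X),X.mean(0).round(1),np.median(X,0).round(1),(X[:,:2].min(0)).round(1),X[:,:2].max(0).round(1))
for Q in (H,C): print(cv2.minAreaRect(Q[:,:2].astype(np.float32)))
h=np.array(cv2.minEnclosingCircle(H[:,:2].astype(np.float32))[0])
b=B.mean(0)[:2]
print("hand",h,"dist",np.linalg.norm(h-b))
A=A[(A[:,:2]-h)@((b-h)/np.linalg.norm(b-h))>22]
c=A[:,:2].mean(0);u,s,vt=np.linalg.svd(A[:,:2]-c);print("arm dir",vt[0],np.degrees(np.arctan2(vt[0,1],vt[0,0])),"hb",np.degrees(np.arctan2(*(h-b)[::-1])))
```

```text
H 147 [545.4  24.  166.5] [545.2  24.2 166.5] [531.9   9.1] [561.4  37.9]
B 30 [597.3 -84.3 148.5] [597.8 -83.7 148.9] [591.  -92.8] [602.5 -77. ]
C 182 [596.5 -83.9 126.5] [595.2 -84.2 126.5] [ 578.2 -105.2] [617.3 -64.1]
A 394 [569.3 -28.2 106. ] [570.4 -28.9 106.2] [ 530.4 -103.7] [598.4  36.6]
((546.0975341796875, 24.33087921142578), (29.035383224487305, 28.725261688232422), 8.055495262145996)
((597.3128051757812, -84.09365844726562), (29.56138801574707, 35.8942756652832), 24.99730682373047)
hand [546.21990967  23.82748222] dist 119.59057801357592
arm dir [ 0.40438995 -0.91458667] -66.14709606292979 hb 115.28702709275933
```

```bash
python3 -m jog '[[[0.034,-0.03,0,-0.108],[0.068,-0.06,0,-0.216],[0.102,-0.09,0,-0.324],[0.136,-0.12,0,-0.432],[0.17,-0.15,0,-0.54],[0.204,-0.18,0,-0.65],[0.238,-0.21,0,-0.76],[0.272,-0.24,0,-0.868]]]' 0 20
cat >> h.py <<'E'
def goto(tx,ty,tz,yaw):
    from bench import ctrl
    s=ctrl.get_state();R=np.array(s['orientation']);d=R.T@(np.array([tx,ty,tz])-s['tool_pos'])
    y=np.degrees(np.arctan2(R[1,0],R[0,0]));t=-((yaw-y+180)%360-180)
    print("shift m",(d/1000).round(4),"twist",round(np.radians(t),4),"q",np.round(s['q'],1),"t",s['clock'],"f",np.round(s['ft_force'],2))
E
python3 -c "
from h import *; goto(576.1,-38.9,150,115.3)"
```

```text
clock: 0.9
tool_pos: [381.4, -342.0, 218.5]
orientation: [[0.408, 0.913, 0.0], [0.913, -0.408, 0.0], [0.0, -0.0, -1.0]]
ft_force: [0.1, -0.5, 0.9]
grip_width: 33.5
gripper_force: 0.0
shift m [0.3562 0.054  0.0685] twist -0.8623 q [-44.7 -13.9 102.2   0.   91.7 -20.6] t 0.9 f [ 0.14 -0.54  0.93]
```

```bash
python3 -m jog '[[[0.045,0.007,0,-0.108],[0.09,0.014,0,-0.216],[0.135,0.021,0,-0.324],[0.18,0.028,0,-0.432],[0.225,0.034,0,-0.54],[0.27,0.041,0.02,-0.65],[0.315,0.048,0.04,-0.76],[0.356,0.054,0.055,-0.862]]]' >/dev/null;  python3 -m jog '[[[0,0,0,0],[0,0,0,0]]]'
python3 - <<'E'
from h import *; goto(576.1,-38.9,112,115.3)
from bench import ctrl,viewer
import cv2
s=ctrl.get_state(); im,d=viewer.snapshot("wrist"); cv2.imwrite("pics/w1.png",im); np.save("pics/w1.npy",d)
W=cloud("wrist",d,s).reshape(-1,3); W=W[(abs(W[:,0]-575)<80)&(abs(W[:,1]+30)<100)]
H=W[(W[:,2]>155)&(W[:,2]<175)]; print(len(H), H.mean(0) if len(H) else 0)
E
```

```text
clock: 1.9
tool_pos: [576.7, -41.1, 163.0]
orientation: [[-0.424, 0.906, -0.002], [0.906, 0.424, -0.0], [0.001, -0.001, -1.0]]
ft_force: [0.2, 0.2, 0.5]
grip_width: 0.8
gripper_force: 0.0
shift m [0.0022 0.0005 0.051 ] twist -0.0039 q [ -6.6  -4.2  98.8  -0.   85.5 -31.7] t 1.9 f [0.2  0.18 0.46]
3614 [547.63668489  17.85501727 167.48123169]
```

View pics/w1.png

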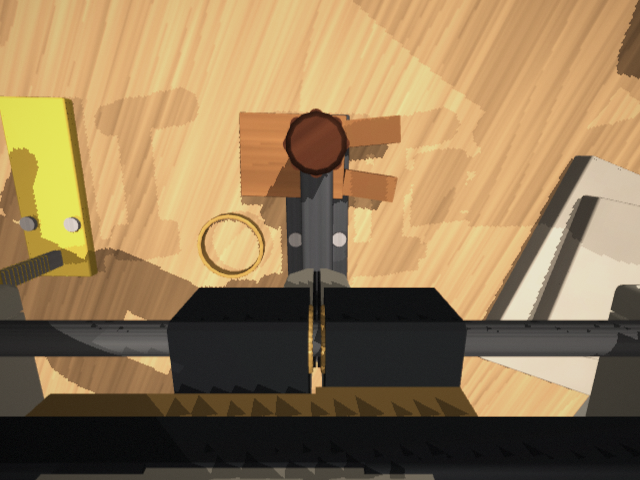

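The wrist view shows the closed fingers over the arm's centre line (column 317), and the handle at (316,142) in line. Next, down to the arm.

```bash
python3 -m jog '[[[0.002,0,0.015,0],[0.002,0,0.03,0],[0.002,0,0.042,0],[0.002,0,0.049,0],[0.002,0,0.051,0],[0.002,0,0.053,0],[0.002,0,0.055,0],[0.002,0,0.057,0]]]'; python3 -m jog '[[[0,0,0.002,0],[0,0,0.004,0],[0,0,0.006,0],[0,0,0.008,0]]]'
```

```text
clock: 2.75
tool_pos: [576.2, -39.9, 106.9]
orientation: [[-0.423, 0.906, 0.001], [0.906, 0.423, -0.0], [-0.0, 0.001, -1.0]]
ft_force: [0.1, 0.1, -0.2]
grip_width: 0.5
gripper_force: 0.0
clock: 3.15
tool_pos: [576.1, -39.8, 98.6]
orientation: [[-0.423, 0.906, 0.0], [0.906, 0.423, -0.0], [-0.0, 0.0, -1.0]]
ft_force: [0.8, -0.3, 1.9]
grip_width: 0.6
gripper_force: 0.8
```

```bash
python3 -m jog '[[[0,0,0.002,0],[0,0,0.004,0],[0,0,0.006,0],[0,0,0.008,0],[0,0,0.01,0]]]' | grep -E 'pos|ft'; python3 -m jog '[[[0,0,0.002,0],[0,0,0.004,0]]]'| grep -E 'pos|ft'; python3 -m jog '[[[0,0,0.002,0],[0,0,0.003,0]]]'| grep -E 'pos|ft'
```

```text
tool_pos: [576.0, -39.8, 88.5]
ft_force: [2.2, -0.0, 1.8]
tool_pos: [576.0, -39.9, 84.5]
ft_force: [1.2, 0.0, 0.7]
tool_pos: [575.8, -39.8, 81.3]
ft_force: [1.5, 0.5, 2.7]
```

```bash
for i in 1 2 3; do python3 -m jog '[[[0,0,0.0015,0]]]' | grep -E 'pos|ft'; done
python3 - <<'E'
from bench import viewer
import cv2
im,d=viewer.snapshot("side"); cv2.imwrite("pics/s1.png",cv2.resize(im[210:320,240:360],None,fx=5,fy=5,interpolation=cv2.INTER_CUBIC))
E
```

```text
tool_pos: [575.9, -39.9, 80.1]
ft_force: [0.5, 0.2, 1.8]
tool_pos: [575.9, -39.8, 78.5]
ft_force: [0.2, -0.2, 1.8]
tool_pos: [575.9, -39.8, 77.0]
ft_force: [-0.7, 0.5, 1.8]
```

View pics/s1.png

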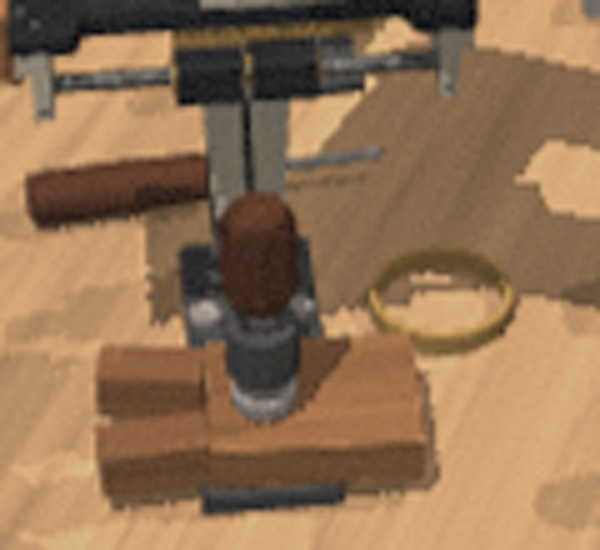

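The side view shows the jaw well down, with the foot (crop (263,400)) at or just above the pin. I'll go on slowly.

```bash
for i in 1 2 3; do python3 -m jog '[[[0,0,0.001,0]]]' | grep -E 'pos|ft'; done
```

```text
tool_pos: [575.9, -39.9, 76.1]
ft_force: [-1.0, 0.2, 3.7]
tool_pos: [575.9, -39.8, 75.1]
ft_force: [-1.2, 1.1, 4.9]
tool_pos: [576.0, -39.9, 74.3]
ft_force: [-2.2, -0.7, 5.8]
```

```bash
for i in 1 2 3; do python3 -m jog '[[[0,0,0.001,0]]]' | grep -E 'pos|ft'; done
```

```text
tool_pos: [576.1, -40.0, 73.5]
ft_force: [-2.7, -1.4, 9.6]
tool_pos: [576.3, -40.0, 72.9]
ft_force: [-3.6, -1.3, 10.6]
tool_pos: [576.4, -40.2, 72.0]
ft_force: [-2.8, -1.8, 9.2]
```

```bash
for i in 1 2; do python3 -m jog '[[[0,0,0.0005,0],[0,0,0.0005,0]]]' | grep -E 'pos|ft'; done
```

```text
tool_pos: [576.4, -40.2, 71.4]
ft_force: [-1.7, -1.8, 8.2]
tool_pos: [576.5, -40.3, 71.2]
ft_force: [-2.5, -2.0, 11.3]
```

```bash
for i in 1 2; do python3 -m jog '[[[0,0,0.0005,0],[0,0,0.0005,0]]]' | grep -E 'pos|ft'; done
```

```text
tool_pos: [576.5, -40.2, 71.1]
ft_force: [-4.3, -3.1, 14.2]
tool_pos: [576.6, -40.3, 70.9]
ft_force: [-5.6, -1.9, 17.9]
```

Stiff at 18 N, so it is bound. I'll let go slowly and check the tilt.

```bash
python3 -m jog '[[[0,0,0,0],[0,0,-0.002,0],[0,0,-0.01,0],[0,0,-0.03,0],[0,0,-0.06,0],[0,0,-0.09,0],[0,0,-0.12,0],[0,0,-0.15,0]]]' | grep -E 'clock|pos|ft'
python3 -m jog '[[[-0.03,0,-0.01,0],[-0.06,0,-0.02,0],[-0.06,0,-0.02,0],[-0.06,0,-0.02,0]]]' | grep -E 'clock|pos|ft'
python3 - <<'E'
from h import *
from bench import ctrl,viewer
import cv2
s=ctrl.get_state(); im,d=viewer.snapshot("wrist"); cv2.imwrite("pics/w2.png",im)
u=np.array([-.4235,.906]);n=np.array([u[1],-u[0]])
W=cloud("wrist",d,s).reshape(-1,3); b=np.array([597.2,-84.2])
r=(W[:,:2]-b)@u; t=(W[:,:2]-b)@n
m=(abs(t)<8)&(r>22)&(r<98)&(W[:,2]>55)&(W[:,2]<100)
print(m.sum(), np.polyfit(r[m],W[m,2],1), np.median(W[m,2]))
for a in range(-10,140,8):
    k=(abs(t)<8)&(abs(r-a)<4)&(W[:,2]>20); print(a,k.sum(),np.median(W[k,2]).round(1) if k.any() else 0,end="; ")
top=W[(abs(t)<30)&(abs(r-120)<30)&(W[:,2]>60)]
zt=np.percentile(top[:,2],90); H=top[top[:,2]>zt-4]; c,rad=cv2.minEnclosingCircle(H[:,:2].astype(np.float32)); print("\nhandle",zt,len(H),c,rad,H.mean(0))
im,d=viewer.snapshot("side"); cv2.imwrite("pics/s2.png",cv2.resize(im[210:320,240:360],None,fx=5,fy=5,interpolation=cv2.INTER_CUBIC))
E
```

```text
clock: 6.6
tool_pos: [575.8, -39.8, 220.6]
ft_force: [-0.1, -0.1, 0.6]
clock: 7.0
tool_pos: [601.4, -94.5, 239.0]
ft_force: [-0.1, 0.8, -0.3]
1364 [5.30074664e-02 6.82469349e+01] 71.47371672356411
-10 143 149.9; -2 1060 256.0; 6 1198 349.7; 14 8968 355.6; 22 4596 344.2; 30 128 69.8; 38 139 70.2; 46 145 70.7; 54 134 71.2; 62 153 71.5; 70 151 71.9; 78 137 72.3; 86 154 72.7; 94 159 73.3; 102 405 116.2; 110 277 136.1; 118 264 136.7; 126 206 136.8; 134 12 132.2; 
handle 137.15521231887104 1164 (546.0753784179688, 20.403432846069336) 14.825054168701172 [546.8376119   19.63941756 136.12354059]
```

View pics/w2.png

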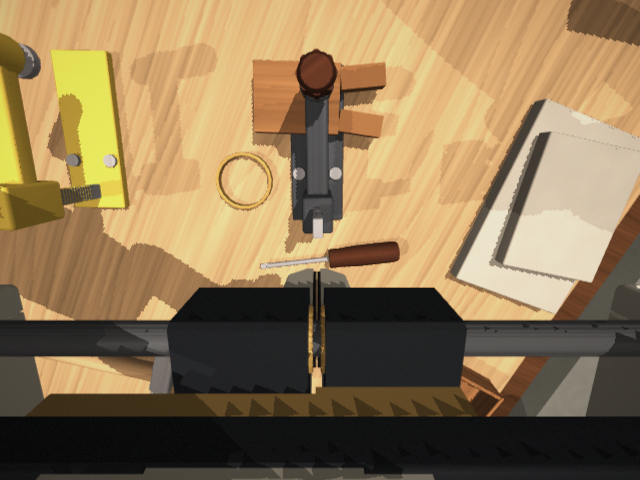

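View pics/s2.png

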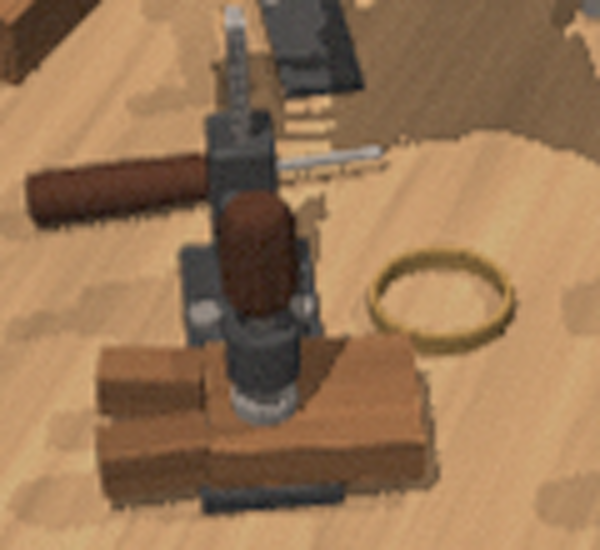

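The wrist picture shows the jaw still tilted after letting go (slope 0.053 from depth), with the handle top at (316,68). The side crop shows the foot on the pin and the pin not moved. On to the handle.

```bash
python3 -m jog '[[[0.016,0,0,-0.14],[0.032,0,0,-0.28],[0.048,-0.001,0,-0.42],[0.064,-0.001,0.01,-0.56],[0.08,-0.001,0.02,-0.70],[0.1,-0.001,0.04,-0.84],[0.115,-0.001,0.06,-0.98],[0.129,-0.0015,0.075,-1.12]]]' 0.06 40 >/dev/null
python3 -m jog '[[[0,0,0,-0.14],[0,0,0,-0.28],[0,0,0,-0.42],[0,0,0,-0.56],[0,0,0,-0.68],[0,0,0,-0.68],[0,0,0,-0.68]]]'
python3 -c "
from h import *; goto(545.6,21.4,100,-133)"
```

```text
clock: 8.6
tool_pos: [545.1, 22.5, 164.1]
orientation: [[-0.788, -0.616, -0.0], [-0.616, 0.788, 0.0], [0.0, 0.0, -1.0]]
ft_force: [0.3, -0.7, -0.6]
grip_width: 60.3
gripper_force: 0.0
shift m [ 0.0003 -0.0012  0.0641] twist -0.1572 q [  -0.3   -8.5  102.6    0.    85.9 -128.3] t 8.6 f [ 0.31 -0.69 -0.64]
```

```bash
python3 -m jog '[[[0,-0.001,0.015,0],[0,-0.001,0.03,0],[0,-0.001,0.045,0],[0,-0.001,0.058,0],[0,-0.001,0.064,0],[0,-0.001,0.064,0]]]' | grep ft
python3 -m jog '[[[0,0,0,0],[0,0,0,0],[0,0,0,0],[0,0,0,0],[0,0,0,0],[0,0,0,0]]]' 0.02 40
```

```text
ft_force: [0.3, 0.1, 1.1]
clock: 9.8
tool_pos: [546.1, 21.4, 100.5]
orientation: [[-0.786, -0.618, 0.0], [-0.618, 0.786, 0.0], [-0.0, 0.0, -1.0]]
ft_force: [-1.3, 1.7, 4.4]
grip_width: 29.9
gripper_force: 39.7
```

Gripped at 29.9 mm. Turn.

```bash
python3 -m jog '[[[0,0,0,0.06],[0,0,0,0.14],[0,0,0,0.24],[0,0,0,0.34],[0,0,0,0.44],[0,0,0,0.54],[0,0,0,0.64],[0,0,0,0.74]]]' | grep -vE 'orient'; python3 -c "
from bench import ctrl; s=ctrl.get_state(); print(s['q'],s['wrist_torque'])"
```

```text
clock: 10.6
tool_pos: [546.0, 22.0, 100.5]
ft_force: [-2.3, 6.0, 4.3]
grip_width: 29.8
gripper_force: 39.7
[-4.18407225e-01 -6.20203117e+00  1.06577619e+02  8.77197458e-02
  7.96270285e+01 -8.59901601e+01] [1.6129135  0.54054577 0.17377177]
```

```bash
for i in 1 2; do python3 -m jog '[[[0,0,0,0.1],[0,0,0,0.2],[0,0,0,0.3],[0,0,0,0.4],[0,0,0,0.5],[0,0,0,0.6],[0,0,0,0.7],[0,0,0,0.8]]]' | grep -vE 'orient'; python3 -c "
from bench import ctrl; s=ctrl.get_state(); print(s['q'][5],s['wrist_torque'])"; done
```

```text
clock: 11.4
tool_pos: [546.4, 22.2, 100.4]
ft_force: [1.4, 7.0, 1.3]
grip_width: 29.4
gripper_force: 40.0
-40.15378323073906 [ 1.85091647 -0.38074113  0.13411287]
clock: 12.2
tool_pos: [545.8, 22.0, 100.4]
ft_force: [-1.1, 4.8, 2.4]
grip_width: 29.4
gripper_force: 40.0
5.68064702853357 [1.15776921 0.83208551 0.15430638]
```

```bash
for i in 1 2 3; do python3 -m jog '[[[0,0,0,0.1],[0,0,0,0.2],[0,0,0,0.3],[0,0,0,0.4],[0,0,0,0.5],[0,0,0,0.6],[0,0,0,0.7],[0,0,0,0.8]]]' | grep -vE 'orient'; python3 -c "
from bench import ctrl; s=ctrl.get_state(); print(s['q'][5],s['wrist_torque'])"; done
```

```text
clock: 13.0
tool_pos: [545.7, 22.3, 100.3]
ft_force: [-2.0, 7.9, 5.5]
grip_width: 29.4
gripper_force: 40.2
51.51557533128898 [2.36041888 1.55522928 0.24618408]
clock: 13.8
tool_pos: [546.6, 22.0, 100.3]
ft_force: [6.6, 4.4, -1.7]
grip_width: 29.4
gripper_force: 40.0
97.35556416309278 [ 1.78265552 -0.9024218   0.14302449]
clock: 14.6
tool_pos: [546.8, 21.5, 100.4]
ft_force: [5.0, 1.2, -0.0]
grip_width: 29.3
gripper_force: 40.0
143.1931402097443 [ 0.84299988 -0.89759627  0.16471943]
```

```bash
python3 -m jog '[[[0,0,0,0],[0,0,0,0],[0,0,0,0],[0,0,0,0],[0,0,-0.01,0],[0,0,-0.03,0],[0,0,-0.06,0],[0,0,-0.09,0]]]' 0.06 | grep -E 'ft|grip'
python3 -m jog '[[[0,0,-0.03,-0.1],[0,0,-0.06,-0.2],[0,0,-0.1,-0.3],[0,0,-0.14,-0.4],[0,0,-0.14,-0.4]]]' | grep -E 'clock|pos|ft'
python3 - <<'E'
from h import *
from bench import ctrl,viewer
import cv2
u=np.array([-.4235,.906]);n=np.array([u[1],-u[0]]);b=np.array([597.2,-84.2])
s=ctrl.get_state(); im,d=viewer.snapshot("wrist"); cv2.imwrite("pics/w3.png",im)
im2,d2=viewer.snapshot("side"); cv2.imwrite("pics/s3.png",cv2.resize(im2[200:320,230:370],None,fx=5,fy=5,interpolation=cv2.INTER_CUBIC))
for W in (cloud("wrist",d,s).reshape(-1,3),cloud("side",d2).reshape(-1,3)):
    r=(W[:,:2]-b)@u; t=(W[:,:2]-b)@n
    m=(abs(t)<8)&(r>25)&(r<95)&(W[:,2]>60)&(W[:,2]<85)
    if m.sum()>20: print(m.sum(), np.polyfit(r[m],W[m,2],1))
    top=W[(abs(t)<30)&(abs(r-120)<30)&(W[:,2]>60)&(W[:,2]<160)]
    if len(top): print(np.percentile(top[:,2],[90,97]))
E
```

```text
ft_force: [0.0, 0.3, 0.3]
grip_width: 59.7
gripper_force: 0.0
clock: 15.9
tool_pos: [546.7, 21.2, 336.8]
ft_force: [0.2, -0.1, -0.2]
705 [ 0.06944467 68.54627443]
[136.74020663 137.34804399]
[134.47817781 136.48163999]
```

View pics/s3.png

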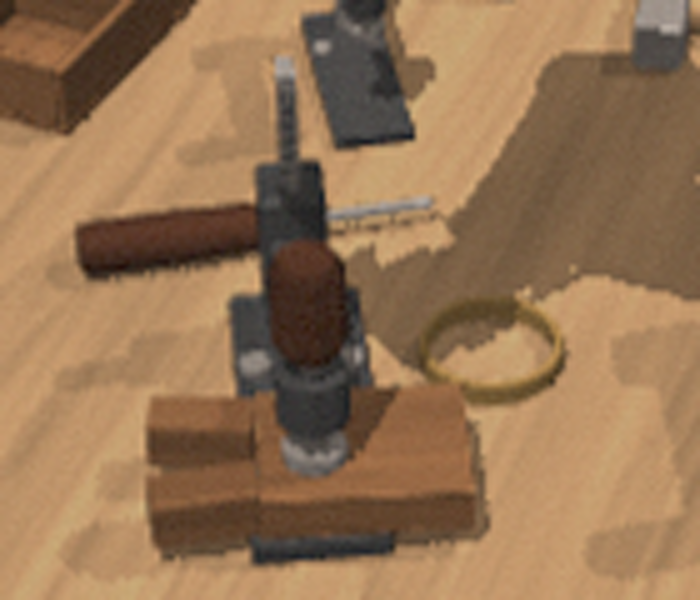

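View pics/w3.png

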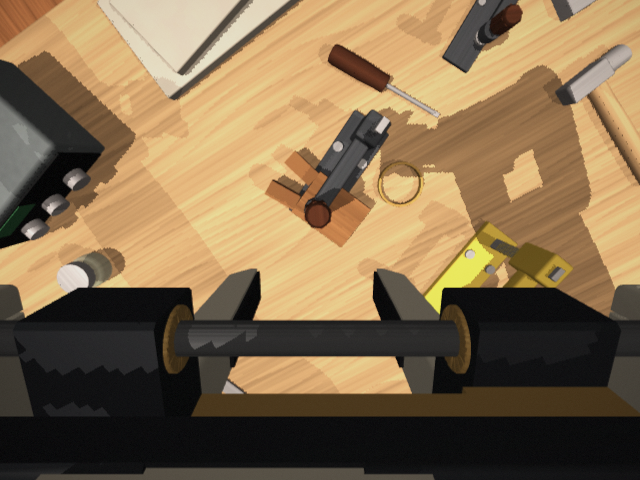

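The side crop shows the foot pressed on the pin at (315,450) and the jaw tilted. The wrist view shows the file, bangle and pin where they were. The slope rose to 0.07, so the screw did tighten.

```bash
python3 -c "
from bench import job_done; print(job_done())"
```

```text
the job is handed in; nothing more can be done
None
```

I clamped the pin and handed the job in at about 16 s. I pushed the jaw down to about 18 N, and it stayed tilted when I let go. I then turned the handle about three quarters of a turn clockwise. The last pictures show the pin and the other tools near the clamp where they were.

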